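# Reload the rotary desiccant magazine and seal it

## Task

Reload the desiccant magazine: put every 33 mm canister that is in the tray through the loading port, one to each empty pocket, and leave the slimmer and wider look-alikes standing in the tray and the other things on the table where they are. To bring a pocket under the port, draw the red spring pin up, turn the wheel anticlockwise as the arrow shows, and let the pin drop fully home in the next hole. When all are in and the pin is home, swing the lid fully over the port and turn its yellow knob clockwise until the latch is tight and the knob clicks over and slips.

Things in the scene. Friction and masses are not known exactly. Their poses are not given: they have to be found in the camera images.
- magazine: fixed round magazine, foot 270 mm, housing 254 mm across, clear cover with its top 60 mm over the table. Origin: centre of the underside, on the wheel axis; own +x points to the loading port. On the cover an aluminium index plate (114 mm, 8 mm thick) with six holes on a 50 mm radius at 30, 90, 150, 210, 270, 330 degrees from +x; latch keeper post 25 mm high, 38 mm from the port centre; black arrow: turning sense
- port (a point): centre of the loading port, a 41 mm hole with a yellow bush 2 mm high, at the height of the cover's top, 95 mm from the wheel axis; the pocket floor is 46 mm below. A 33 mm canister let go inside the port, its foot 15 mm or more below the cover's top, drops the rest of the way and then stands clear under the cover; a pocket is in line only with the pin home in a hole
- wheel (a joint): angle of the grey six-pocket wheel, rad, growing anticlockwise from above; crank arm and pin turn with it. 0, 1.047, 2.094, 3.142: empty pocket a, b, c, d under the port. The other two pockets (at -1.047 and -2.094) are full already. Starts left between two holes, -0.85 to -0.2. Friction 0.12 Nm, stays where left; locked within 0.03 rad when the pin is home
- index_pin (a joint): height of the spring pin, m: 0 = fully home in a hole; about 0.0065 = standing on the plate between holes; 0.016 = drawn to its stop. From 0.009 up it clears the plate and the wheel turns freely. Spring 6 N at 0, 10 N at the top. Let go between holes it rides on the plate and drops in by itself when the wheel carries it over a hole
- pin_knob (a point): middle of the red round pin knob at the end of the crank arm, 50 mm from the wheel axis: 26 mm across, 25 mm high (12 mm above and below this point), about 108 mm over the table with the pin home. The arm's 18 mm steel sleeve ends 18 mm below this point (pin home). In the magazine's frame it stands at the wheel angle plus 30 degrees from +x
- pocket_a (a point): centre of the floor of empty pocket a of the wheel (40 mm bore, 34 mm deep, floor 14 mm over the table)
- pocket_b (a point): the same for empty pocket b
- pocket_c (a point): the same for empty pocket c
- pocket_d (a point): the same for empty pocket d
- lid (a joint): angle of the white swing lid (56 mm disc on an arm), rad: 0 = fully over the port; it opens clockwise from above, outward; starts open by 1.35 to 1.65. Turns stiffly (0.06 Nm) and stays where it is left
- lid_pivot (a point): vertical pivot axis of the lid, 50 mm from the port centre on its clockwise side; 22 mm boss, top 77 mm over the table. The latch keeper stands on the other side of the port. Between them, fingers of a gripper over the port have the most room on a line turned 60 degrees anticlockwise from the magazine's +x; the index plate's edge is 38 mm inward of the port centre
- lid_knob (a point): middle of the yellow bar grip of the lid's click-stop knob, on the lid's centre, 100 mm over the table: bar 44 mm long, 14 mm wide, 27 mm high (13 mm above and below this point); its x axis runs along the bar. Below the bar a black disc 44 mm across, and the latch lug reaches 42 mm from the axis at 73 to 78 mm over the table
- latch (a joint): angle of the latch lug under the yellow knob, rad, growing clockwise from above; starts 0 to 0.3. It turns with the knob against light friction (0.04 Nm); with the lid fully closed the lug meets the keeper and stops at about 1.75
- click_knob (a joint): how far the yellow knob has slipped clockwise past the latch, rad, 0 at the start. The knob takes the latch along until that is stopped; then, at about 0.35 Nm, its ratchet clicks over, one click each 0.52 rad, so it cannot overtighten. Turned anticlockwise the knob takes the latch back with it
- tray: fixed open brown cardboard tray, 200 x 250 mm, rim 20 mm high, floor 4 mm thick; origin under its centre, x along the 200 mm side
- can_1: white desiccant canister of the right size, 33 mm across and 36 mm high, about 30 g, blue perforated end upward, standing in the tray; origin: centre of its foot, z up. Three or four of these are there
- can_2: white desiccant canister of the right size, 33 mm across and 36 mm high, about 30 g, blue perforated end upward, standing in the tray; origin: centre of its foot, z up. Three or four of these are there
- can_3: white desiccant canister of the right size, 33 mm across and 36 mm high, about 30 g, blue perforated end upward, standing in the tray; origin: centre of its foot, z up. Three or four of these are there
- can_4: white desiccant canister of the right size, 33 mm across and 36 mm high, about 30 g, blue perforated end upward, standing in the tray; origin: centre of its foot, z up. Three or four of these are there
- slim_1: look-alike, slimmer: 24 mm across, 36 mm high, stands in the tray; origin: centre of its foot
- wide_1: look-alike, wider: 43 mm across, 36 mm high; will not pass the port
- tape_measure: yellow tape measure lying on the table, a bystander, 62 x 71 x 42 mm
- marker_black: black marker lying on the table, a bystander, 138 mm long
- note_pad: yellow pad of slips lying on the table, a bystander, 52 x 74 x 14 mm

How it is judged:
By the outcome, as a careful person would: the job done as asked, in the order asked, and still so for the second after the job is handed in, with the robot touching nothing.
Of can_1, can_2, can_3, can_4 only 3 to 4 are there at a start; the rules pass over those that are not, and their reading is None.
At some moment in a run one of can_1, can_2, can_3, can_4 may be knocked a few centimetres aside while the robot is not near it.
It also fails if it takes over 210 s, if anything falls off the work surface, if the arm or the gripper's body presses on something with over 40 N, if the wrist force passes 120 N, or if a joint passes its speed limit or range.

## Robot

A 7-joint arm with a two-finger parallel gripper is mounted at the origin on a cart in front of the work surface, level with it; the furniture and walls round the work are solid. World frame = base frame: x ahead of the robot, y to its left, z up, the work surface at z = 0. Lengths are in m, angles in rad, forces in N, time in s.
With the tool pointing down it reaches from about 0.425 to 0.825 m from the base axis. Payload 3.6 kg.
Tool frame: the origin (TCP) lies where the fingers leave the gripper's body, on its centre line; the fingertips stand 73 mm ahead of it and the grasp point (between the pads) lies 54 mm ahead of it; z points along the fingers, y is the line along which they close (so a half turn about z gives the same grasp; the last joint's range is limited). The gripper opens to 85 mm and grips with 20 to 120 N. Pads are 22 mm wide; open, the fingers measure 114 mm over their backs; the gripper's body (76 mm by 85 mm) begins 54 mm behind the grasp point. The pads swing forward as they close: fully open they stand 13 mm farther back than shut.
Start: joints at [-1.155, 0.615, -0.013, 1.423, 0.008, 1.103, -0.04], TCP at [0.278, 0.588, 0.304] pointing down, gripper open.
Joint ranges: [-3.12, 3.12], [-0.3, 2.06], [-1.34, 1.32], [0.26, 2.42], [-1.36, 4.5], [0.01, 1.98], [-2.84, 2.84]. Speed limits (rad/s): [2.79, 2.79, 3.14, 3.14, 3.14, 3.14, 3.14].

## Interface

Orientations are given as a unit quaternion [x, y, z, w].
In Python, from station import arm, snapshot, camera_info, ticket gives the robot as it stands. Calls block until the motion is done:
- arm.movep(position, orientation): joint-space move of the TCP to a pose.
- arm.line_to(position, velocity=0.15, ori=None): straight line of the TCP; ori=None keeps the orientation; velocity is the mean speed in m/s.
- arm.move_j(angles): joint-space move.
- arm.move_gripper(opening, effort=None): opening from 0.0 (shut) to 1.0 (fully open); effort is the grip in N (None keeps the last); returns when the fingers have stopped.
- arm.pause(seconds).
- arm.ik(position, orientation): joint angles nearest the present ones, or None.
- snapshot(name): name is "side" or "top"; returns the picture (384x512x3 uint8, blue, green, red); there is no depth.
- camera_info(name): a dict with "fx", "fy", "cx", "cy" (pixels), "R" (3x3) and "t" (3): a world point X has camera coordinates R X + t. Camera axes: x right, y down, z forward; pixel columns grow to the right and rows downward; lengths in m; the calibration is good to about 2 mm. A picture is of the moment at which its call begins. camera_info takes no time and is no camera call.
A pose or a line that the arm cannot do raises arm.MotionError and nothing moves.
- ticket.finish_job(): hands the job in; it is judged then, once.
Readings, each from a call of its own:
- arm.read_time(): time.
- arm.read_joint_positions(): joint angles.
- arm.read_dq(): joint speeds.
- arm.read_effort(): joint torques, N m.
- arm.read_tool_pos(): TCP position.
- arm.read_eef_rot(): TCP orientation.
- arm.read_ft_force(): force on the tool from outside, world axes, zero at the start.
- arm.read_wrist_torque(): the same for the moment, N m.
- arm.read_opening(): opening from 0.0 (shut) to 1.0 (fully open).
- arm.read_finger_force(): force on a finger pad.
Only numpy, scipy, OpenCV 4.12 (cv2) and the standard library are available. Lean on these libraries where they do the work, as an engineer would, in place of code of your own. Each camera call takes 0.05 s, during which the arm holds its last target. There are 200 camera calls.

## Working session

There is one attempt and no reset: what is moved stays moved. The work goes in short steps, each a Python script; the robot and the scene stay as the last script left them, time stands still between calls to the robot, and variables do not carry over. Pictures are saved under pics/ and viewed, at most 14 in all, crops included, and the job is handed in when it is done.

```bash
ls; mkdir -p pics; python3 - <<'E'
from station import arm, snapshot, camera_info
import cv2
for n in("top","side"):
    cv2.imwrite(f"pics/{n}0.png",cv2.resize(snapshot(n),(800,600),interpolation=cv2.INTER_CUBIC))
    i=camera_info(n);print(n,i, -i["R"].T@i["t"] if hasattr(i["R"],'T') else '')
print(arm.read_eef_rot(),arm.read_tool_pos(),arm.read_time())
E
```

```text
pics
top {'fx': 468.9870931962925, 'fy': 468.9870931962925, 'cx': 262.96278010473054, 'cy': 182.02316134406192, 'R': array([[-0.01779855, -0.99983771,  0.00278563],
       [-0.98219395,  0.01696318, -0.18710235],
       [ 0.18702473, -0.00606617, -0.98233648]]), 't': array([0.03565452, 0.49727822, 1.49129517])} [0.21014918 0.03625977 1.55789625]
side {'fx': 371.30559872183807, 'fy': 371.30559872183807, 'cx': 254.21874967613783, 'cy': 190.65894640702123, 'R': array([[ 0.85846761, -0.51261333, -0.01615335],
       [-0.23585644, -0.36662621, -0.89997609],
       [ 0.4554175 ,  0.7764102 , -0.43563989]]), 't': array([-0.42396546,  0.20421259,  0.75091775])} [ 0.07014439 -0.72548085  0.50406771]
[ 2.19063674e-01  9.75709865e-01 -1.14351387e-03 -2.40425429e-04] [0.2776678  0.58713082 0.30285112] 0.1
```

View pics/top0.png

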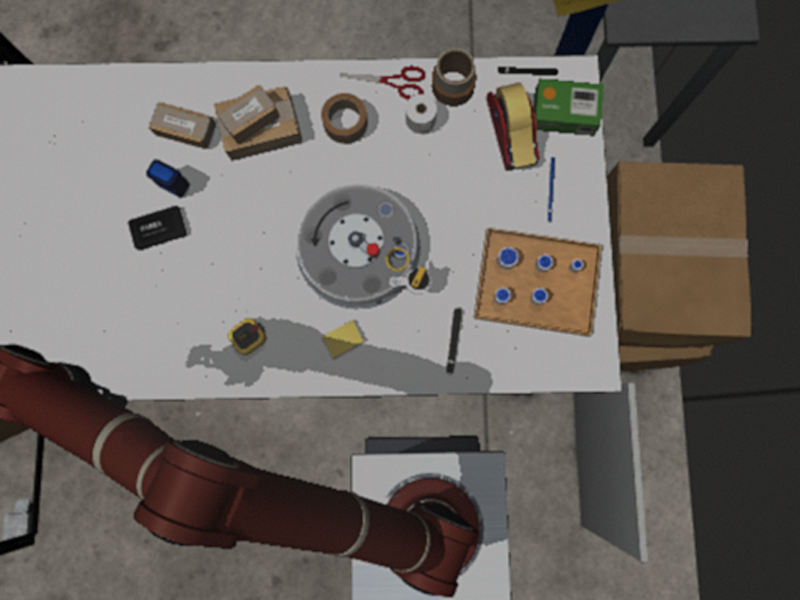

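View pics/side0.png

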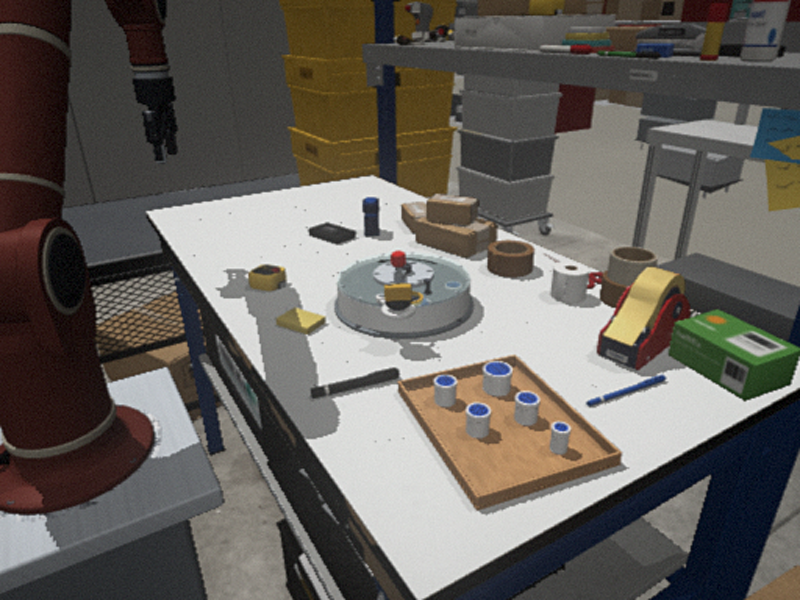

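The top view shows blue lids at (508,257) wide, (577,265) slim, and three normal at (545,262), (503,296), (540,296). The magazine centre is near (357,240), the red knob at (373,250), the port bush at (398,260) and the lid knob at (419,278). Next I'll measure them.

```bash
cat > h.py <<'E'
from station import arm, snapshot, camera_info, ticket
import numpy as np, cv2
from scipy.spatial.transform import Rotation as Rot
def ray(n,uv):
    i=camera_info(n);R=np.array(i["R"]);c=-R.T@i["t"]
    d=R.T@np.array([(uv[0]-i["cx"])/i["fx"],(uv[1]-i["cy"])/i["fy"],1.]);return c,d
def plane(n,uv,z):
    c,d=ray(n,uv);return c+d*(z-c[2])/d[2]
def two(u1,u2):
    (a,d),(b,e)=ray("top",u1),ray("side",u2)
    s=np.linalg.lstsq(np.c_[d,-e],b-a,rcond=None)[0]
    p,q=a+d*s[0],b+e*s[1];return (p+q)/2,np.linalg.norm(p-q)
def proj(n,X):
    i=camera_info(n);p=i["R"]@np.array(X)+i["t"];return np.array([p[0]/p[2]*i["fx"]+i["cx"],p[1]/p[2]*i["fy"]+i["cy"]])
def blobs(img,lo,hi,box=None,amin=6):
    m=cv2.inRange(cv2.cvtColor(img,cv2.COLOR_BGR2HSV),lo,hi)
    if box: k=np.zeros_like(m);x0,y0,x1,y1=box;k[y0:y1,x0:x1]=1;m=m*k
    n,l,s,c=cv2.connectedComponentsWithStats(m)
    return [(c[j].round(2),int(s[j,4]),s[j,:4]) for j in range(1,n) if s[j,4]>=amin],m
BLUE=((105,90,50),(130,255,255)); RED=((0,150,90),(6,255,255)); YEL=((18,110,70),(32,255,255))
E
python3 - <<'E'
from h import *
t=snapshot("top");s=snapshot("side")
cv2.imwrite("pics/t.png",t)if 0 else np.savez("/tmp/i.npz",t=t,s=s)
for c,a,b in blobs(t,*BLUE,box=(300,140,390,220))[0]: print("can",c,a,b,plane("top",c,.040).round(4))
for c,a,b in blobs(s,*BLUE,box=(255,225,400,300))[0]: print("canS",c,a,b,plane("side",c,.040).round(4))
print(blobs(t,*RED,box=(190,110,290,200))[0]);print(blobs(s,*RED,box=(200,130,310,220))[0])
print(blobs(t,*YEL,box=(190,110,290,195))[0]);print(blobs(s,*YEL,box=(215,170,310,220))[0])
a=cv2.resize(t[112:202,185:295],(733,600),interpolation=cv2.INTER_CUBIC);cv2.imwrite("pics/tm.png",a)
a=cv2.resize(s[150:220,205:310],(800,533),interpolation=cv2.INTER_CUBIC);cv2.imwrite("pics/sm.png",a)
E
```

```text
can [325.   163.65] 82 [320 159  11  10] [ 0.5577 -0.1802  0.04  ]
can [348.48 167.09] 44 [345 164   8   7] [ 0.5446 -0.2576  0.04  ]
can [369.11 168.72] 18 [367 167   5   5] [ 0.5379 -0.3257  0.04  ]
can [321.43 188.32] 47 [318 185   8   8] [ 0.4747 -0.1649  0.04  ]
can [345.2  188.68] 44 [342 185   7   8] [ 0.4722 -0.243   0.04  ]
canS [317.95 235.59] 99 [311 232  15   8] [ 0.557  -0.1794  0.04  ]
canS [284.5 243.5] 58 [279 241  12   6] [ 0.4741 -0.165   0.04  ]
canS [392.84 252.16] 43 [386 249  14   7] [ 0.649  -0.3136  0.04  ]
canS [337.27 254.42] 60 [332 251  12   7] [ 0.5445 -0.2575  0.04  ]
canS [379.52 256.57] 23 [376 255   8   4] [ 0.6133 -0.3097  0.04  ]
canS [305.83 262.  ] 71 [300 259  13   7] [ 0.4724 -0.2432  0.04  ]
canS [358.61 273.06] 33 [355 271   8   5] [ 0.5375 -0.3259  0.04  ]
[(array([238.27, 159.18]), 44, array([235, 156,   8,   8], dtype=int32))]
[(array([254.08, 162.58]), 24, array([251, 161,   8,   4], dtype=int32))]
[(array([253.5 , 166.17]), 58, array([247, 159,  15,  14], dtype=int32)), (array([267.38, 177.09]), 65, array([263, 171,   9,  13], dtype=int32))]
[(array([255.81, 186.94]), 187, array([246, 182,  25,  12], dtype=int32))]
```

View pics/tm.png

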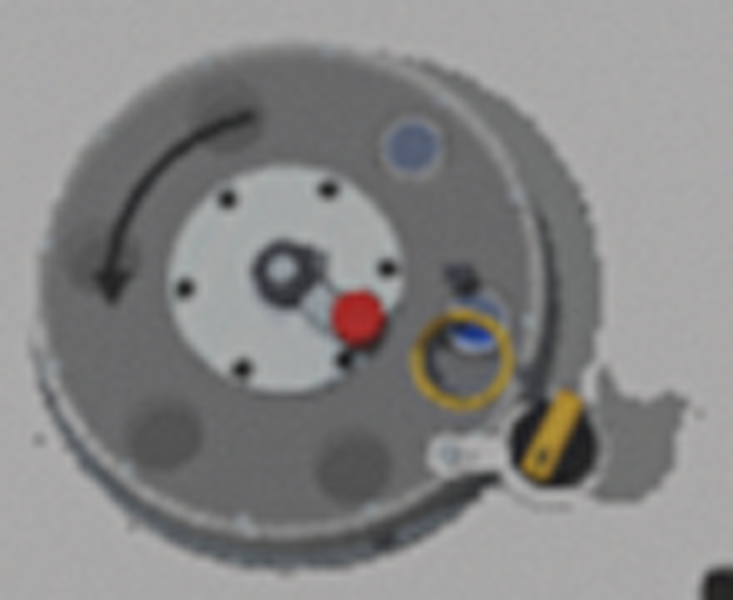

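View pics/sm.png

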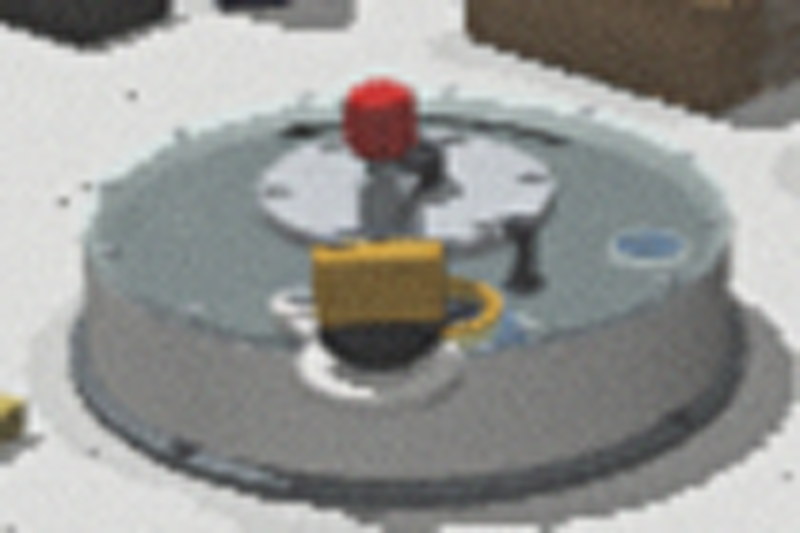

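The zoomed top view shows six index-hole dots with the plate centre at crop (285,279), the port ring at (463,360), the red knob at (358,318) and the lid pivot at (452,455). The lid knob bar runs along (540,465)-(570,395). The side view agrees with this layout.

```bash
python3 - <<'E'
from h import *
d=np.load("/tmp/i.npz");t,s=d["t"],d["s"]
f=lambda x,y:np.array([185+(x+.5)/6.664-.5,112+(y+.5)/6.664-.5])
H=[plane("top",f(*p),.068) for p in[(388,268),(327,190),(228,199),(184,288),(241,369),(345,360)]]
c=np.mean(H,0);print("centre",c,[round(float(np.linalg.norm((h-c)[:2])),4) for h in H])
an=[np.degrees(np.arctan2(*(h-c)[1::-1])) for h in H];print(an)
b,m=blobs(t,*YEL,box=(240,155,264,176));pts=cv2.findNonZero(m);e=cv2.fitEllipse(cv2.convexHull(pts));P=plane("top",e[0],.0615);print("port",e,P,np.linalg.norm((P-c)[:2]),np.degrees(np.arctan2(*(P-c)[1::-1])))
off=np.mean([(a-(30+60*k)+180)%360-180 for k,a in enumerate([(x-an[0]+an[0]) for x in an])]);print("yaw from holes",[round((a-30-60*k+180)%360-180,1) for k,a in enumerate(an)])
k=plane("top",(238.27,159.18),.126);r=(k-c);print("knob",k,np.linalg.norm(r[:2]),np.degrees(np.arctan2(r[1],r[0])))
w=cv2.inRange(t,(165,165,165),(255,255,255))
b,m=blobs(t,*YEL,box=(258,168,275,186));rr=cv2.minAreaRect(cv2.findNonZero(m));print("bar",rr)
B=cv2.boxPoints(rr);print([plane("top",x,.113).round(4) for x in B],plane("top",rr[0],.113))
print("pivot",plane("top",f(452,455),.077))
E
```

```text
centre [0.59112848 0.14162174 0.068     ] [0.0506, 0.0493, 0.0498, 0.0499, 0.0501, 0.0505]
[np.float64(-84.83184718354441), np.float64(-24.757945400906248), np.float64(34.54351249678863), np.float64(94.41926655232352), np.float64(154.08291200702618), np.float64(-145.08233163537435)]
port ((253.89291381835938, 165.72454833984375), (13.816818237304688, 14.470580101013184), 71.50508117675781) [0.54979487 0.05570355 0.0615    ] 0.09534360631894474 -115.69132776135766
yaw from holes [np.float64(-114.8), np.float64(-114.8), np.float64(-115.5), np.float64(-115.6), np.float64(-115.9), np.float64(-115.1)]
knob [0.55703069 0.10356178 0.126     ] 0.05110010097073213 -131.85705841305838
bar ((263.6000061035156, 175.80001831054688), (13.857515335083008, 13.15587043762207), 15.255120277404785)
[array([0.4911, 0.0516, 0.113 ]), array([0.5317, 0.0401, 0.113 ]), array([ 0.5192, -0.0018,  0.113 ]), array([0.4787, 0.0099, 0.113 ])] [0.50512067 0.02497934 0.113     ]
pivot [0.49978828 0.06095752 0.077     ]
```

```bash
cat >> h.py <<'E'
C=np.array([.5912,.1414]); YAW=np.radians(-115.4)
pol=lambda r,a:C+r*np.array([np.cos(a),np.sin(a)])
PORT=pol(.095,YAW)
def q(psi):
    c,s=np.cos(psi),np.sin(psi)
    return Rot.from_matrix(np.array([[-s,c,0],[c,s,0],[0,0,-1.]])).as_quat()
def psi_now():
    y=Rot.from_quat(arm.read_eef_rot()).apply([0,1,0]);return np.arctan2(y[1],y[0])
def best(xy,z,psi,end=None):
    "psi or psi+pi: the one whose last joint stays most central"
    o=[]
    for p in(psi,psi+np.pi):
        j=arm.ik([*xy,z],q(p))
        if j is not None:o.append((abs(j[6]),p))
    return min(o)[1]
def go(xy,z,psi): arm.movep([*xy,z],q(psi))
def ln(xy,z,psi=None,v=.1): arm.line_to([*xy,z],velocity=v,ori=None if psi is None else q(psi))
def st(m=""): print(m,"t%.1f"%arm.read_time(),np.round(arm.read_tool_pos(),4),"F",np.round(arm.read_ft_force(),1),"op %.3f"%arm.read_opening(),"pad %.1f"%arm.read_finger_force())
def red():
    r=[max(blobs(snapshot(n),*RED,box=b)[0],key=lambda x:x[1])[0] for n,b in(("top",(190,110,290,200)),("side",(200,130,310,220)))]
    return two(*r)
KH=.108+.054
def turn(a0,a1,up0):
    "knob world angle a0->a1, start pin height up0; leaves gripper above"
    psi0=best(pol(.05,a0),KH+.1,a0+np.pi/2); d=psi0-a0
    arm.move_gripper(.55,60); go(pol(.05,a0),KH+.08,psi0); ln(pol(.05,a0),KH+up0,v=.12)
    arm.move_gripper(.0); st("grip")
    ln(pol(.05,a0),KH+.0125,v=.04); st("up")
    n=int(np.ceil(abs(a1-a0)/.18))
    for a in np.linspace(a0,a1,n+1)[1:]: ln(pol(.05,a),KH+.0125,a+d,v=.05)
    st("turned"); ln(pol(.05,a1),KH+.001,v=.03); st("down")
def rel():
    arm.move_gripper(.55); p=arm.read_tool_pos(); ln(p[:2],KH+.08,v=.15); st("released")
E
python3 - <<'E'
from h import *
print(PORT,red())
turn(np.radians(-131.9),YAW+np.radians(30),.0065)
E
```

```text
[0.55045116 0.05558315] (array([0.55757315, 0.10354077, 0.12456574]), np.float64(0.000419985336528214))
grip t3.9 [0.5578 0.1048 0.1696] F [-2.5  2.8  6.2] op 0.287 pad 59.0
up t4.2 [0.5575 0.105  0.1736] F [  3.2   1.8 -10.2] op 0.285 pad 59.4
turned t5.7 [0.5948 0.0931 0.1738] F [  1.6   5.7 -10.8] op 0.287 pad 59.8
down t6.2 [0.5948 0.0931 0.1636] F [-1.   5.2 -5. ] op 0.284 pad 60.7
```

```bash
cat >> h.py <<'E'
C=np.array([.5911,.1420]); PORT=np.array([.5500,.0558])
def cans(img=None):
    i=snapshot("top") if img is None else img
    return [(plane("top",c,.040)[:2],a) for c,a,b in blobs(i,*BLUE,box=(290,140,390,230),amin=8)[0]]
def pick(first=None):
    L=cans(); print([(p.round(4),a) for p,a in L])
    G=[p for p,a in L if 33<=a<=60]
    # both views must agree
    S=[plane("side",c,.040)[:2] for c,a,b in blobs(snapshot("side"),*BLUE,box=(230,210,410,310),amin=8)[0]]
    p=G[0]; e=min(np.linalg.norm(p-x) for x in S); print("pick",p,"side differs",e); assert e<.004
    def clear(psi):
        u=np.array([np.cos(psi),np.sin(psi)]); return min([min(np.linalg.norm(o-p-.033*u),np.linalg.norm(o-p+.033*u)) for o,_ in L if np.linalg.norm(o-p)>.01]+[1])
    ps=max(np.linspace(0,np.pi,12,endpoint=False),key=clear); print("clear",clear(ps))
    ps=best(p,.2,ps); arm.move_gripper(.6,30); go(p,.18,ps); ln(p,.099,v=.15); arm.move_gripper(0.); st("can")
    ln(p,.20,v=.2)
def drop():
    psi=best(PORT,.2,YAW+np.pi/3); go(PORT,.20,psi); ln(PORT,.1375,v=.08); st("in port")
    arm.move_gripper(.5); ln(PORT,.20,v=.15); st("dropped")
E
python3 - <<'E'
from h import *
rel(); print(red()); pick()
snap=snapshot("side"); cv2.imwrite("pics/p1.png",cv2.resize(snap,(800,600)))
E
```

```text
released t7.3 [0.5951 0.0901 0.2414] F [-0.1 -0.8 -1.5] op 0.556 pad 0.0Traceback (most recent call last):
  File "<stdin>", line 2, in <module>
  File "h.py", line 40, in red
    r=[max(blobs(snapshot(n),*RED,box=b)[0],key=lambda x:x[1])[0] for n,b in(("top",(190,110,290,200)),("side",(200,130,310,220)))]
       ~~~^^^^^^^^^^^^^^^^^^^^^^^^^^^^^^^^^^^^^^^^^^^^^^^^^^^^
ValueError: max() iterable argument is empty
```

```bash
python3 - <<'E'
from h import *
st();pick()
print("red",red())
cv2.imwrite("pics/p1.png",cv2.resize(snapshot("side"),(800,600)))
E
```

```text
t7.3 [0.5949 0.0901 0.2408] F [ 0.6 -0.8 -0.4] op 0.547 pad 0.0
[(array([ 0.5577, -0.18  ]), 81), (array([ 0.5448, -0.2577]), 44), (array([ 0.5379, -0.3257]), 18), (array([ 0.4747, -0.1649]), 47), (array([ 0.4721, -0.243 ]), 40)]
pick [ 0.54478405 -0.25766685] side differs 0.0004348988319283972
clear 0.05400345848543301
can t10.0 [ 0.5458 -0.258   0.1006] F [-0.5 -0.2  5.2] op 0.369 pad 30.0
red (array([0.59600232, 0.09159025, 0.11703204]), np.float64(0.0012480606365949476))
```

View pics/p1.png

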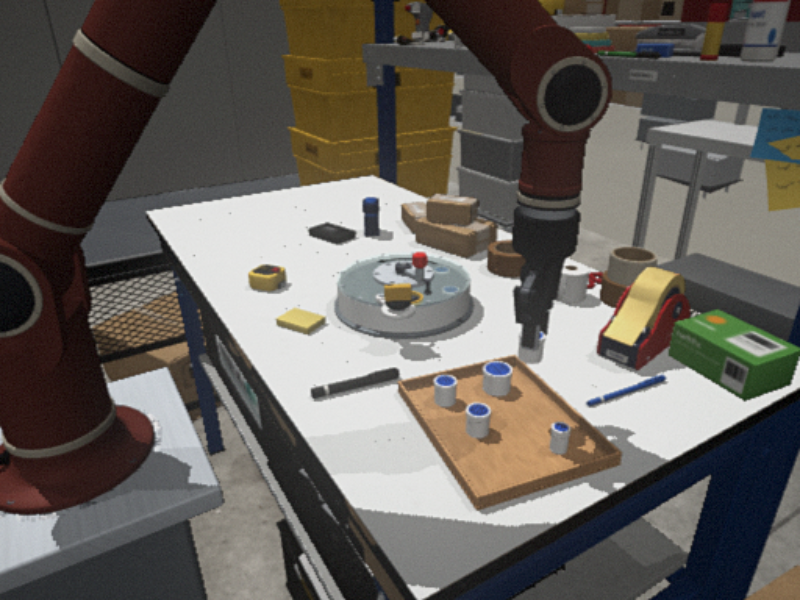

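The can is held by its top with its foot level, at about (532,345). The pin is home, since the red centroid fell 7.5 mm.

```bash
python3 - <<'E'
from h import *
drop()
go([.55,-.05],.28,psi_now()) ; st()
t=snapshot("top");print([(plane("top",c,.050),a) for c,a,b in blobs(t,*BLUE,box=(190,110,290,200))[0]],PORT)
cv2.imwrite("pics/d1.png",cv2.resize(t[112:202,185:295],(733,600),interpolation=cv2.INTER_CUBIC))
E
```

```text
in port t13.2 [0.5504 0.0557 0.1379] F [-0.2 -0.1 -1. ] op 0.368 pad 29.7
dropped t14.0 [0.5496 0.0561 0.1997] F [ 0.2 -0.   0.1] op 0.498 pad 0.0
 t14.6 [ 0.5495 -0.05    0.2792] F [-0.1  0.7 -1. ] op 0.502 pad 0.0
[(array([0.55582083, 0.06108791, 0.05      ]), 31)] [0.55   0.0558]
```

View pics/d1.png

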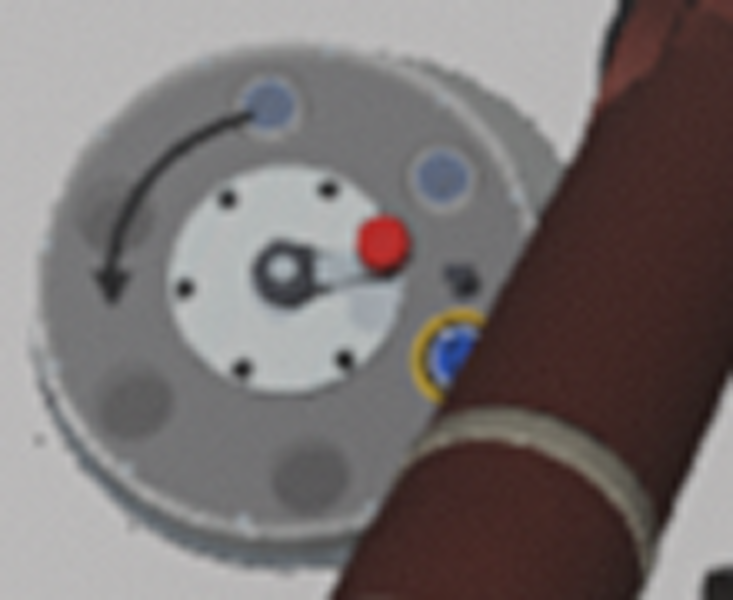

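The blue can sits in the port at crop (460,355), and the pin is on the hole at (388,268). Next are the second index and the second can.

```bash
python3 - <<'E'
from h import *
a=YAW+np.radians(30); turn(a,a+np.pi/3,0.0); rel(); pick(); print("red",red(),pol(.05,a+np.pi/3))
E
```

```text
grip t16.7 [0.595  0.0921 0.1633] F [-2.8 -0.4  5.4] op 0.285 pad 58.8
up t17.2 [0.5949 0.0921 0.1738] F [  1.7  -0.6 -11.1] op 0.290 pad 59.3
turned t19.1 [0.6362 0.1214 0.1745] F [  3.8   5.3 -10.8] op 0.282 pad 59.9
down t19.7 [0.6362 0.1214 0.1636] F [ 2.4  4.6 -7.1] op 0.281 pad 60.3
released t20.7 [0.6358 0.1192 0.2413] F [0.1 1.  0.2] op 0.552 pad 0.0
[(array([ 0.5575, -0.1799]), 80), (array([ 0.5379, -0.3257]), 18), (array([ 0.4747, -0.1649]), 47), (array([ 0.4721, -0.243 ]), 40)]
pick [ 0.47474913 -0.16492126] side differs 0.0006371618312825227
clear 0.06265017609371812
can t23.3 [ 0.4756 -0.165   0.1002] F [-0.1  0.4  7. ] op 0.366 pad 29.8
red (array([0.63455072, 0.12204552, 0.1135399 ]), np.float64(0.006486574208287687)) [0.63626676 0.12055324]
```

```bash
python3 - <<'E'
from h import *
t=snapshot("top");s=snapshot("side")
print(blobs(t,*RED,box=(190,110,290,200))[0],blobs(s,*RED,box=(200,130,310,220))[0])
a=cv2.resize(t[112:202,185:295],(489,400),interpolation=cv2.INTER_CUBIC);b=cv2.resize(s[150:220,235:305],(300,400),interpolation=cv2.INTER_CUBIC)
cv2.imwrite("pics/d2.png",np.hstack([a,b]))
E
```

```text
[(array([232.93, 135.66]), 44, array([230, 132,   7,   8], dtype=int32))] [(array([272.48, 159.22]), 27, array([271, 156,   5,   9], dtype=int32))]
```

View pics/d2.png

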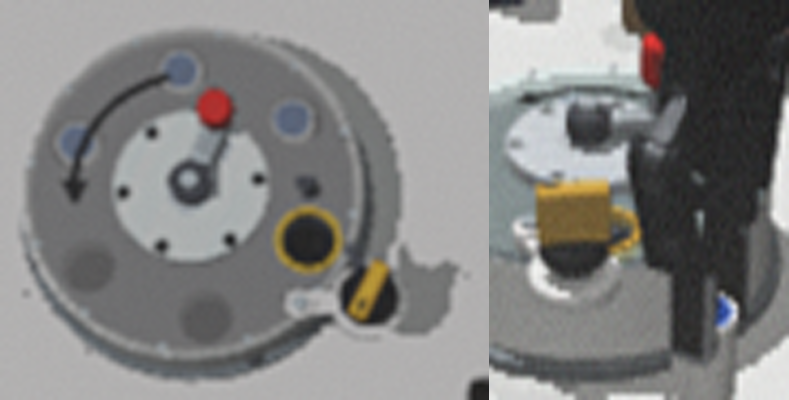

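The first can has moved on to crop (292,120), and an empty pocket is aligned under the port at (308,240). The gripper hides part of the red knob in the side view. I'll continue.

```bash
python3 - <<'E'
from h import *
drop()
a=YAW+np.radians(90); turn(a,a+np.pi/3,0.0); rel(); pick()
t=snapshot("top"); c=max(blobs(t,*RED,box=(190,110,290,200))[0],key=lambda x:x[1])[0]
k=plane("top",c,.119)[:2]-C; print("knob r",np.linalg.norm(k),"deg err",np.degrees(np.arctan2(k[1],k[0])-a-np.pi/3))
cv2.imwrite("pics/d3.png",cv2.resize(t[112:202,185:295],(489,400),interpolation=cv2.INTER_CUBIC))
E
```

```text
in port t26.4 [0.5503 0.0557 0.1379] F [-0.4 -0.2 -0.2] op 0.367 pad 29.8
dropped t27.3 [0.5496 0.056  0.1997] F [-0.1  1.4 -0.8] op 0.498 pad 0.0
grip t30.0 [0.637  0.121  0.1634] F [0.3 1.2 4.3] op 0.282 pad 58.8
up t30.5 [0.637  0.1209 0.1733] F [ 4.9  2.6 -9.4] op 0.286 pad 59.3
turned t32.4 [0.6322 0.1728 0.173 ] F [  4.6   6.  -10.3] op 0.283 pad 60.1
down t33.0 [0.6322 0.1727 0.1635] F [ 2.   6.7 -1.1] op 0.284 pad 61.2
released t34.0 [0.6316 0.1687 0.2412] F [-0.3  0.6 -0.4] op 0.550 pad 0.0
[(array([ 0.5575, -0.1799]), 80), (array([ 0.5385, -0.3262]), 16), (array([ 0.4721, -0.243 ]), 40)]
pick [ 0.47212965 -0.24296238] side differs 0.0005402140127211671
clear 0.0832305645655447
can t37.0 [ 0.4726 -0.2435  0.1003] F [0.  0.2 6.1] op 0.374 pad 29.8
knob r 0.04877334247109812 deg err 1.476860459327983
```

View pics/d3.png

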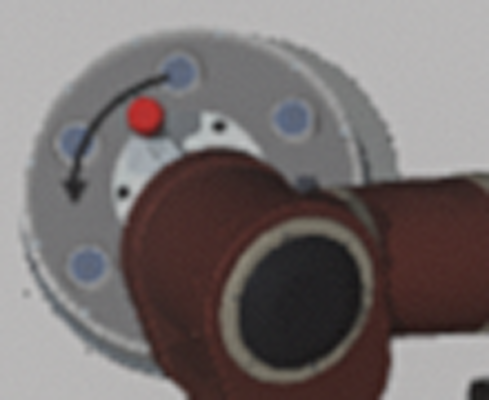

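Four canisters now show in the wheel, at (180,72), (292,120), (75,140) and (88,265). Before dropping the third I'll check the pin height in the side view.

```bash
python3 - <<'E'
from h import *
t=snapshot("top");s=snapshot("side")
A=blobs(t,*RED,box=(190,110,290,200))[0];B=blobs(s,*RED,box=(200,130,310,220))[0];print(A,B)
K=two(max(A,key=lambda x:x[1])[0],max(B,key=lambda x:x[1])[0]);print(K)
cv2.imwrite("pics/d4.png",cv2.resize(s[140:230,200:310],(733,600),interpolation=cv2.INTER_CUBIC))
E
```

```text
[(array([217.07, 137.56]), 45, array([214, 134,   7,   8], dtype=int32))] [(array([264.14, 154.9 ]), 50, array([261, 151,   8,   9], dtype=int32))]
(array([0.63296111, 0.17132509, 0.11141521]), np.float64(0.00048524290675138685))
```

View pics/d4.png

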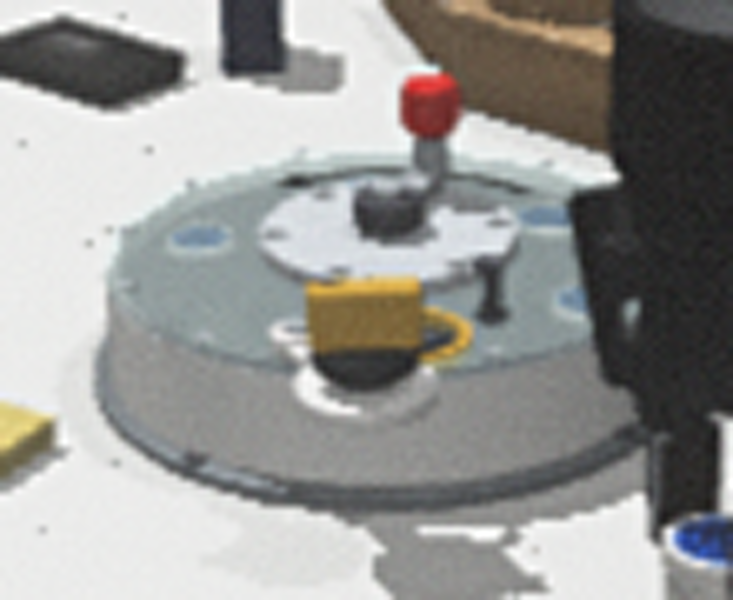

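```bash
python3 - <<'E'
from h import *
k=plane("top",(217.07,137.56),.1195)
for z in(.108,.1145): print(k,proj("side",[k[0],k[1],z]))
E
```

```text
[0.6303739  0.17067443 0.1195    ] [263.4580711  156.20882298]
[0.6303739  0.17067443 0.1195    ] [263.44662821 154.18351253]
```

```bash
python3 - <<'E'
from h import *
drop()
# settle the pin: grip, press down gently, wiggle tangentially, watch the lock
a=YAW+np.radians(150); d=best(pol(.05,a),KH+.1,a+np.pi/2)-a
arm.move_gripper(.55,40); go(pol(.05,a),KH+.08,a+d); ln(pol(.05,a),KH,v=.12); arm.move_gripper(0.); st("grip")
for e in(.05,-.05,0): ln(pol(.05,a+e),KH-.001,a+e+d,v=.02); st("wiggle %.2f"%e)
rel(); 
go([.60,-.08],.30,psi_now()); t=snapshot("top");s=snapshot("side")
A=blobs(t,*RED,box=(190,110,290,200))[0];B=blobs(s,*RED,box=(200,130,310,220))[0];print(A,B)
cv2.imwrite("pics/d5.png",np.hstack([cv2.resize(t[112:202,185:295],(489,400),interpolation=cv2.INTER_CUBIC),cv2.resize(s[150:220,235:287],(300,400),interpolation=cv2.INTER_CUBIC)]))
print([(p.round(4),x) for p,x in cans(t)])
E
```

```text
in port t39.9 [0.5503 0.0556 0.1379] F [ 1.  -0.4 -0.2] op 0.371 pad 29.8
dropped t40.7 [0.5497 0.0562 0.1996] F [ 0.3  0.3 -0.6] op 0.501 pad 0.0
grip t42.7 [0.6323 0.1713 0.1634] F [-2.4  2.7  6.3] op 0.290 pad 39.6
wiggle 0.05 t43.0 [0.6312 0.1729 0.1634] F [-2.7  2.5  9.3] op 0.292 pad 39.9
wiggle -0.05 t43.4 [0.6331 0.1703 0.1633] F [-5.8  3.6 11.8] op 0.289 pad 40.2
wiggle 0.00 t43.7 [0.6322 0.1714 0.1633] F [-4.   2.4  9.8] op 0.291 pad 40.0
released t44.7 [0.6318 0.1702 0.2412] F [-0.2  0.5 -0.2] op 0.552 pad 0.0
[(array([217.5 , 137.29]), 48, array([214, 134,   8,   8], dtype=int32))] [(array([264.56, 154.58]), 43, array([261, 151,   8,   9], dtype=int32))]
[(array([ 0.5576, -0.1802]), 80), (array([ 0.5379, -0.3257]), 18)]
```

View pics/d5.png

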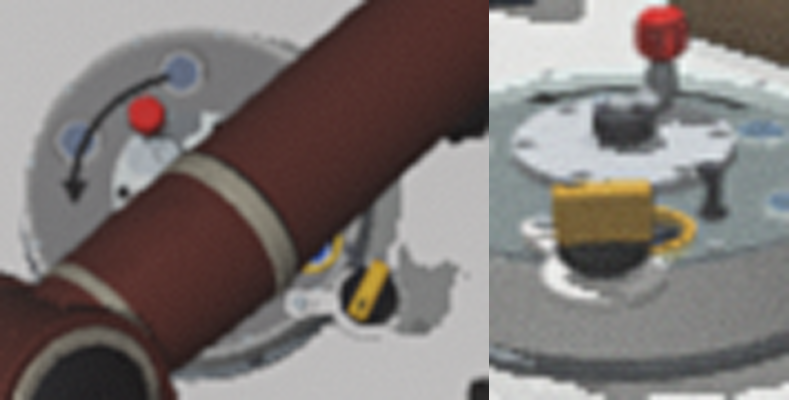

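```bash
python3 - <<'E'
from h import *
def cen(i,box):
    x0,y0,x1,y1=box;r=i[y0:y1,x0:x1].astype(float);w=np.clip(r[...,2]-np.maximum(r[...,0],r[...,1])-25,0,60)
    Y,X=np.mgrid[y0:y1,x0:x1];rows=np.where(w.max(1)>20)[0]+y0
    return np.array([(w*X).sum(),(w*Y).sum()])/w.sum(),rows.min(),rows.max()
d=np.load("/tmp/i.npz")
for nm,t,s in(("start",d["t"],d["s"]),("now",snapshot("top"),snapshot("side"))):
    bt=max(blobs(t,*RED,box=(190,110,290,200))[0],key=lambda x:x[1])[0].astype(int);bs=max(blobs(s,*RED,box=(200,130,310,220))[0],key=lambda x:x[1])[0].astype(int)
    a=cen(t,(bt[0]-8,bt[1]-8,bt[0]+9,bt[1]+9));b=cen(s,(bs[0]-9,bs[1]-8,bs[0]+10,bs[1]+11));print(nm,a,b,two(a[0],b[0]))
E
```

```text
start (array([238.22468793, 159.11997226]), np.int64(156), np.int64(163)) (array([254.26073896, 164.27395614]), np.int64(160), np.int64(169)) (array([0.5585767 , 0.10406247, 0.11980632]), np.float64(0.0003254691045754284))
now (array([217.40076215, 137.20133376]), np.int64(133), np.int64(141)) (array([264.4422793 , 154.63625627]), np.int64(151), np.int64(159)) (array([0.63361599, 0.17025785, 0.11251102]), np.float64(6.504562426953064e-05))
```

Relative to the start, when the pin stood on the plate, it is now 7.3 mm lower, so it is home. All three cans are in. Next I'll measure the lid and bar.

```bash
cat >> h.py <<'E'
def bar(t):
    b,m=blobs(t,*YEL,box=(225,140,300,205),amin=30)
    n,l,s,c=cv2.connectedComponentsWithStats(m)
    out=[]
    for j in range(1,n):
        if s[j,4]<25: continue
        P=cv2.findNonZero((l==j).astype(np.uint8)*255).reshape(-1,2).astype(float)
        W=np.array([plane("top",p,.1135)[:2] for p in P]);mu=W.mean(0);ev,V=np.linalg.eigh(np.cov((W-mu).T));v=V[:,1]
        out.append((mu.round(4),len(P),np.degrees(np.arctan2(v[1],v[0])).round(1),np.sqrt(12*ev).round(4)))
    return out
E
python3 - <<'E'
from h import *
print(bar(np.load("/tmp/i.npz")["t"]));print(bar(snapshot("top")))
s=snapshot("side")
b=max(blobs(s,*YEL,box=(215,165,310,220))[0],key=lambda x:x[1]);print(b)
PV=np.array([.4998,.0610])
for z in(.100,.1135):print(plane("side",b[0],z))
E
```

```text
[(array([0.5366, 0.0563]), 58, np.float64(93.9), array([0.0488, 0.0548])), (array([0.5007, 0.0132]), 65, np.float64(153.1), array([0.0153, 0.0423]))]
[(array([0.5006, 0.0136]), 68, np.float64(151.9), array([0.0161, 0.0419]))]
(array([255.92, 186.97]), 193, array([246, 182,  25,  12], dtype=int32))
[0.50727573 0.01084822 0.1       ]
[ 0.49267107 -0.01375271  0.1135    ]
```

```bash
cat >> h.py <<'E'
PV=np.array([.5000,.0625]); LZ=.163
kp=lambda a:PV+.05*np.array([np.cos(a),np.sin(a)])
E
python3 - <<'E'
from h import *
K=np.array([.5006,.0132]); a0=np.arctan2(*(K-PV)[::-1]); ap=np.arctan2(*(PORT-PV)[::-1]); print(np.degrees([a0,ap]),np.linalg.norm(K-PV),np.linalg.norm(PORT-PV))
b0=np.radians(62.5)
for s in(0,-np.pi,np.pi):
    r=[]
    for xy,p in[(K,b0)]+[(PORT,b0+ap-a0-x) for x in(0,.8,1.6,2.5)]:
        j=arm.ik([*xy,LZ],q(p+s));r.append(None if j is None else np.round(j[6],2))
    print(s,r)
b=best(K,LZ+.1,b0)
arm.move_gripper(.5,60); go(K,LZ+.07,b); ln(K,LZ,v=.1); st("at"); arm.move_gripper(0.); st("grip")
for a in np.linspace(a0,ap+.05,9)[1:]:
    p=PV+np.array([np.cos(a),np.sin(a)])*np.interp(a,[a0,ap],[.0493,.05]); ln(p,LZ,b+a-a0,v=.05)
    st(np.degrees(a).round(0)); 
print(arm.read_wrist_torque(),arm.read_joint_positions()[6])
E
```

```text
[-89.30272271  -7.63217007] 0.04930365098042943 0.05044690277906072
0 [np.float64(1.55), np.float64(1.71), np.float64(1.92), np.float64(1.31), np.float64(0.61)]
-3.141592653589793 [np.float64(-1.0), np.float64(0.08), np.float64(-0.6), np.float64(-1.3), np.float64(-2.3)]
3.141592653589793 [np.float64(-1.0), np.float64(0.08), np.float64(-0.6), np.float64(-1.3), np.float64(-2.3)]
at t48.1 [0.501  0.0129 0.1634] F [-1.1  0.6  0.6] op 0.502 pad 0.0
grip t48.5 [0.501  0.0133 0.1637] F [-0.3  1.8  4.7] op 0.148 pad 60.6
-79.0 t48.8 [0.5104 0.0146 0.1637] F [-0.1  1.9  7.5] op 0.149 pad 60.8
-68.0 t49.1 [0.5189 0.0172 0.1637] F [-1.1  2.1  7.5] op 0.143 pad 60.8
-58.0 t49.5 [0.5268 0.0213 0.1637] F [-1.3  2.5  7.2] op 0.151 pad 60.9
-47.0 t49.8 [0.5339 0.0268 0.1637] F [-1.3  2.6  7.5] op 0.154 pad 60.9
-36.0 t50.1 [0.5398 0.0335 0.1637] F [-2.1  1.8  8.6] op 0.150 pad 60.9
-26.0 t50.5 [0.5445 0.041  0.1637] F [-2.8  1.6  7.9] op 0.152 pad 61.0
-15.0 t50.8 [0.5478 0.0494 0.1637] F [-1.8  2.   6.7] op 0.148 pad 61.0
-5.0 t51.1 [0.5495 0.057  0.1637] F [-2.3 -1.   6.7] op 0.147 pad 60.8
[-0.17290269  0.46404335  0.04111957] -0.12243242833640182
```

```bash
python3 - <<'E'
from h import *
p=np.array([.5497,.0603]); ln(p,LZ,v=.02); st("pushed")
ps=psi_now(); P=np.array([.5497,.0585])
for k in range(1,17):
    ln(P,LZ,ps-np.radians(10*k),v=.02) if 0 else arm.line_to([*P,LZ],velocity=.03,ori=q(ps-np.radians(10*k)))
    print(10*k,"t%.1f"%arm.read_time(),"psi %.1f"%np.degrees(ps-psi_now()),arm.read_tool_pos().round(4),np.round(arm.read_ft_force(),1),"Tz %.2f"%arm.read_wrist_torque()[2],"j7 %.2f"%arm.read_joint_positions()[6])
E
```

```text
pushed t51.4 [0.5494 0.0574 0.1637] F [-2.  -3.2  6.9] op 0.149 pad 60.7
10 t51.7 psi 10.2 [0.5494 0.0571 0.1637] [-1.4 -1.2  6.8] Tz -0.03 j7 -0.26
20 t52.0 psi 20.2 [0.5494 0.057  0.1637] [-1.9 -1.7  6.3] Tz -0.05 j7 -0.40
30 t52.4 psi 30.2 [0.5493 0.057  0.1637] [-2.4 -1.2  7.1] Tz -0.04 j7 -0.53
40 t52.7 psi 40.2 [0.5493 0.057  0.1637] [-1.  -1.   7.3] Tz -0.01 j7 -0.67
50 t53.0 psi 50.2 [0.5493 0.0571 0.1637] [-2.1 -0.8  7.1] Tz -0.09 j7 -0.81
60 t53.3 psi 60.2 [0.5492 0.057  0.1637] [-1.4 -0.4  6.8] Tz -0.11 j7 -0.95
70 t53.7 psi 70.2 [0.5492 0.057  0.1637] [-2.4  0.   5.7] Tz -0.09 j7 -1.10
80 t54.0 psi 80.2 [0.5491 0.0571 0.1637] [-3.5 -0.9  6.2] Tz -0.09 j7 -1.24
90 t54.3 psi 90.2 [0.5491 0.0571 0.1637] [-2.1 -1.2  6.6] Tz -0.03 j7 -1.39
100 t54.6 psi 100.0 [0.5495 0.0573 0.1637] [-1.5 -0.6  6.8] Tz 0.44 j7 -1.54
110 t55.0 psi 109.8 [0.5498 0.0574 0.1638] [-0.8 -2.2  5.6] Tz 1.02 j7 -1.69
120 t55.3 psi 120.2 [0.5491 0.0573 0.1637] [-3.2 -0.4  6.1] Tz -0.01 j7 -1.84
130 t55.6 psi 130.1 [0.5493 0.0573 0.1638] [-1.9 -1.2  6.1] Tz 0.41 j7 -2.00
140 t55.9 psi 139.9 [0.5494 0.0572 0.1638] [-2.1 -1.5  6.2] Tz 0.96 j7 -2.15
150 t56.3 psi -209.8 [0.5492 0.0574 0.1638] [-0.9  0.4  6. ] Tz -0.00 j7 -2.32
160 t56.6 psi -199.9 [0.5491 0.0573 0.1638] [-2.7 -0.1  5.7] Tz 0.45 j7 -2.48
```

The latch stopped at about 97° and the knob clicked over twice. I'll release, back away and verify.

```bash
python3 - <<'E'
from h import *
p=arm.read_tool_pos()[:2]; arm.move_gripper(.5); ln(p,.26,v=.12); go([.5,-.22],.35,psi_now())
arm.pause(.3); t=snapshot("top");s=snapshot("side")
print(bar(t),PORT,[(a.round(4),b) for a,b in cans(t)])
cv2.imwrite("pics/end.png",np.hstack([cv2.resize(t[112:202,185:295],(400,328),interpolation=cv2.INTER_CUBIC),cv2.resize(s[140:230,200:310],(400,328),interpolation=cv2.INTER_CUBIC)]));st()
E
```

```text
[(array([0.5487, 0.0549]), 73, np.float64(84.4), array([0.0181, 0.0402]))] [0.55   0.0558] [(array([ 0.5383, -0.3262]), 16)]
 t59.5 [ 0.5003 -0.2195  0.3498] F [-0.6  0.1 -0.6] op 0.500 pad 0.0
```

View pics/end.png

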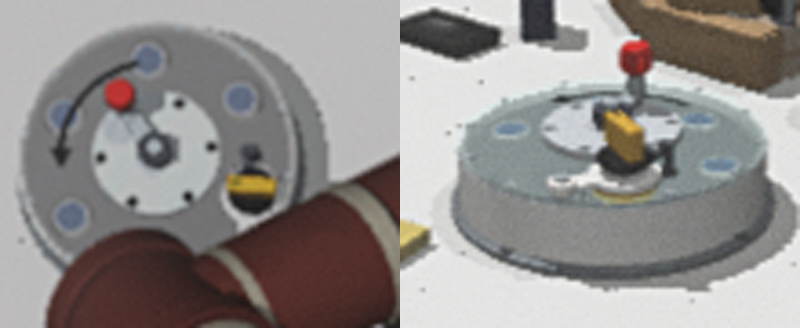

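The lid is over the port with its bar within 1.5 mm of the port centre. The lug is at the keeper and the pin is home. Handing in.

```bash
python3 -c "
from station import ticket
print(ticket.finish_job())"
```

```text
the job is handed in; nothing more can be done
None
```

I put the three 33 mm canisters found in the tray into the magazine, closed the lid over the port with the pin home, tightened the latch until the knob clicked over twice, and handed the job in at about 60 s; no verdict was shown.

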